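Free a seized needle valve and close it by feel

TASK

The needle valve on the gauge block has seized part open. Break its bar knob loose with a short firm clockwise twist, then keep turning it clockwise until you feel it meet its seat, nip it gently shut without forcing it, and let go of it closed. Leave the glassware around it standing where it is.

Things in the scene. Friction and masses are not known exactly. Their poses are not given: they have to be found in the camera images.
- valve: aluminium valve block on a steel foot plate (80 x 225 x 8 mm), screwed to the bench. Origin on the bench top under the knob's axis. The block (46 mm wide, 42 mm high) runs along its y axis from -45 to +145 mm; a pressure gauge (52 mm across, top at 108 mm) stands at y = +118 mm; a hose barb sticks out to x = -57 mm under the knob
- bonnet: round brass bonnet (54 mm across, 16.5 mm high) fixed on the block, holding the knob's stem; origin on the knob's axis, 50 mm above the bench. The hidden seat is in it: when the knob meets it the torque climbs steadily, about 0.35 N m per 0.1 rad. Properly shut: 0.08 N m above free turning; damaged: 0.45 N m above free turning
- knob (a joint): angle of the black bar knob, rad, growing clockwise from above; starts at 0 to 0.05 with the bar along the valve's x axis. Seized up to about 0.2: some 0.3 N m breaks it loose; beyond about 0.35 it turns freely at 0.06 N m (standing, friction can hide as much). The seat is met somewhere from 0.6 to 1.3 (differs every time, cannot be seen, must be felt). Friction keeps the knob where it is left
- knob_grip (a point): grip point of the knob, on its vertical axis, 100 mm above the bench. The bar is 46 mm long (along the point's x axis, which turns with the knob), 13 mm thick (its y), and stands from the round skirt's top (49 mm across, 76 mm above the bench) up to 112 mm. Take its two long sides from above, centred on the axis; a 40 N grip twists it without slipping
- beaker: loose empty glass beaker, 54 mm across, 70 mm high, a bystander; origin at the centre of its underside, z up
- flask: loose empty conical flask, 64 mm across, 105 mm high, a bystander; origin at the centre of its underside, z up
- vial: loose small vial with cap, 23 mm across, 56 mm high, a bystander; origin at the centre of its underside, z up

How it is judged:
By the outcome, as a careful person would: the job done as asked, in the order asked, and still so for the second after the job is handed in, with the robot touching nothing.
It also fails if it takes over 58 s, if anything falls off the work surface, if the arm or the gripper's body presses on something with over 40 N, if the wrist force passes 120 N, or if a joint passes its speed limit or range.

ROBOT

A 6-joint arm with a two-finger parallel gripper is mounted at the origin on a cart in front of the work surface, level with it; the furniture and walls round the work are solid. World frame = base frame: x ahead of the robot, y to its left, z up, the work surface at z = 0. Lengths are in mm, angles in rad, forces in N, time in s.
With the tool pointing down it reaches from about 275 to 725 mm from the base axis. Payload 15.9 kg.
Tool frame: the origin (TCP) lies on the centre line of the jaws, within the pads' length; the fingertips stand 8 mm ahead of it and the grasp point (between the pads) lies 11 mm behind it; z points along the fingers, y is the direction in which the jaws open and shut (so a half turn about z gives the same grasp; the last joint's range is limited). The gripper opens to 85 mm and grips with 20 to 120 N. Pads are 22 mm wide; open, the fingers measure 114 mm over their backs; the gripper's body (76 mm by 85 mm) begins 54 mm behind the grasp point. The pads swing forward as they close: fully open they stand 13 mm farther back than shut.
Start: joints at [1.167, 0.213, -0.034, 1.323, 0, 1.571], TCP at [196.45, 459.775, 239.306] pointing down, gripper open.
Joint ranges: [-2.98, 2.98], [-0.74, 1.72], [-1.14, 1.35], [-2.1, 2.04], [-1.57, 1.44], [-3.14, 3.14]. Speed limits (rad/s): [1.89, 1.89, 2.39, 2.57, 3.14, 3.14].

INTERFACE

Orientations are given as a 3x3 rotation matrix whose columns are the frame's x, y, z axes.
In Python, from workcell import arm gives the robot as it stands. Calls block until the motion is done:
- arm.movep(position, orientation): joint-space move of the TCP to a pose.
- arm.move_linear(position, orientation=None, v=150, stop_force=None): straight line of the TCP; orientation=None keeps the orientation; v is the mean speed in mm/s. With stop_force (N) it stops when the force on the tool has changed by that much, and returns True; else False.
- arm.move_joints(angles): joint-space move.
- arm.ungrasp() and arm.grab(newtons=None): open the fingers fully, or close them until they stop; newtons is the grip in N (None keeps the last).
- arm.sleep(seconds).
- arm.inverse_kinematics(position, orientation): joint angles nearest the present ones, or None.
- arm.capture(name): name is "side" or "top" or "wrist"; returns a dict with "pixels" (420x560x3 uint8, blue, green, red), "fovy" (degrees; the focal length in pixels is half the picture's height over the tangent of half this angle, whatever the lens; pixels are square), "cx", "cy" (the principal point, pixels), "k1" (the pictures are not rectified: a ray, as slopes to the right and down, at radius r is drawn at 1 + k1 r^2 times it, then the intrinsics apply), "pose" (4x4, takes a point from camera to world coordinates). Camera axes: x right, y down, z forward; pixel columns grow to the right and rows downward; lengths in mm; the calibration is good to about 2 mm. A picture is of the moment at which its call begins. There is no depth.
A pose or a line that the arm cannot do raises arm.MotionError and nothing moves.
- arm.hand_in(): hands the job in, once; it reports no verdict.
Readings, each from a call of its own:
- arm.get_clock(): time.
- arm.get_joint_positions(): joint angles.
- arm.get_joint_vel(): joint speeds.
- arm.get_tau(): joint torques, N m.
- arm.get_tool_pos(): TCP position.
- arm.get_tcp_rot(): TCP orientation.
- arm.get_contact_force(): force on the tool from outside, world axes, zero at the start.
- arm.get_torque(): the same for the moment, N m.
- arm.get_opening(): opening from 0.0 (shut) to 1.0 (fully open).
Only numpy, scipy, OpenCV 4.12 (cv2) and the standard library are available. Lean on these libraries where they do the work, as an engineer would, in place of code of your own. Each camera call takes 0.05 s, during which the arm holds its last target. There are 200 camera calls.

## Working session

There is one attempt and no reset: what is moved stays moved. The work goes in short steps, each a Python script; the robot and the scene stay as the last script left them, time stands still between calls to the robot, and variables do not carry over. Pictures are saved under pics/ and viewed, about 8 in all and at most 12, crops included, and the job is handed in when it is done.

```bash
mkdir -p pics
cat > h.py <<'E'
import numpy as np, cv2
from workcell import arm
def K(c):
    f=210/np.tan(np.radians(c["fovy"]/2)); return np.array([[f,0,c["cx"]],[0,f,c["cy"]],[0,0,1.]]),np.array([c["k1"],0,0,0.])
def ray(c,px,z):
    k,d=K(c); u=cv2.undistortPoints(np.array([[px]],float),k,d)[0,0]
    P=np.array(c["pose"]); r=P[:3,:3]@[u[0],u[1],1]; o=P[:3,3]
    return o+r*(z-o[2])/r[2]
def proj(c,p):
    k,d=K(c); T=np.linalg.inv(np.array(c["pose"])); 
    return cv2.projectPoints(np.array([p],float),cv2.Rodrigues(T[:3,:3])[0],T[:3,3],k,d)[0][0,0]
E
python3 - <<'E'
from h import *
import pickle
for n in("top","side"):
    c=arm.capture(n); cv2.imwrite(f"pics/{n}0.png",c["pixels"]); pickle.dump(c,open(n+".pkl","wb"))
    print(n,c["fovy"],c["k1"],np.round(c["pose"],2).tolist())
print(arm.get_clock(),arm.get_tcp_rot(),arm.get_contact_force(),arm.get_torque())
E
```

```text
top 56.55867524685808 -0.10193744532142843 [[-0.0, -0.99, 0.17, 412.13], [-1.0, 0.01, 0.03, -19.82], [-0.03, -0.17, -0.98, 938.01], [0.0, 0.0, 0.0, 1.0]]
side 44.58080953064883 -0.0001853174869580822 [[-0.96, -0.12, 0.24, 360.41], [-0.27, 0.39, -0.88, 753.85], [0.01, -0.91, -0.4, 451.46], [0.0, 0.0, 0.0, 1.0]]
0.1 [[-9.19570672e-01  3.92924408e-01 -4.35520511e-04]
 [ 3.92924648e-01  9.19570182e-01 -9.49118773e-04]
 [ 2.75597441e-05 -1.04390853e-03 -9.99999455e-01]] [-0.57088836 -0.25460824  0.45997122] [-0.01603468  0.00464093 -0.02592777]
```

View pics/top0.png

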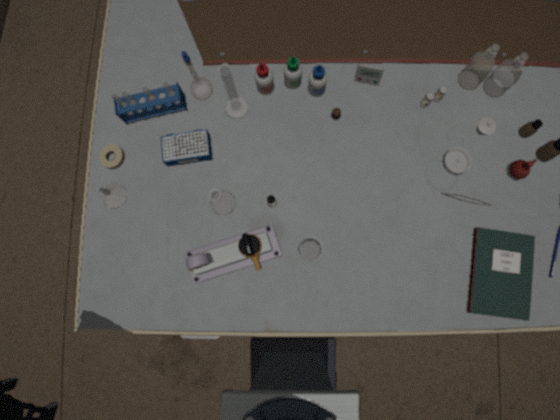

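View pics/side0.png

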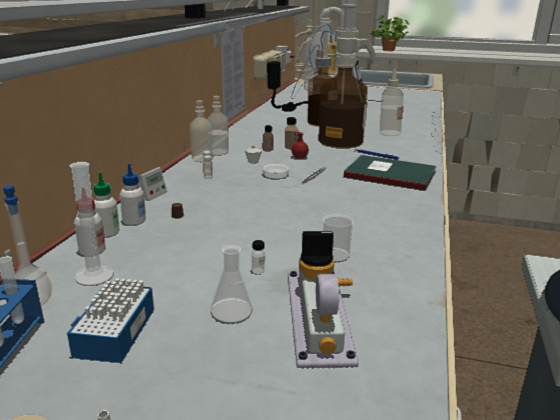

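The top picture shows the knob at about (249,244), gauge (199,261), barb (257,265), beaker (310,249), flask (222,202) and vial (271,201). The side picture agrees, with the knob at (318,246).

Run:
```python
from h import *
import pickle
t=pickle.load(open("top.pkl","rb")); s=pickle.load(open("side.pkl","rb"))
for n,px,z in [("knob",(249,243),112),("gauge",(199,261),108),("plate corners",(188,239),8),("",(274,229),8),("",(281,259),8),("",(197,279),8),("beaker",(310,249),35),("flask base",(222,203),0),("vial",(271,200),56)]:
    print(n,ray(t,px,z).round(1))
print("side knob",ray(s,(318,233),112).round(1), "tcp in top",proj(t,arm.get_tool_pos()))
im=t["pixels"][180:300,170:340]; cv2.imwrite("pics/topc.png",cv2.resize(cv2.convertScaleAbs(im,alpha=1.6),None,fx=4.5,fy=4.5,interpolation=cv2.INTER_CUBIC))
```

```text
knob [488.1  81.6 112. ]
gauge [450.1 189.3 108. ]
plate corners [507.7 243.3   8. ]
 [531.2  34.4   8. ]
 [459.3  17.6   8. ]
 [411.9 218.    8. ]
beaker [480.7 -50.5  35. ]
flask base [597.5 163.7   0. ]
vial [592.5  38.8  56. ]
side knob [485.5  90.5 112. ] tcp in top [ 36.37070921 393.69433968]
```

View pics/topc.png

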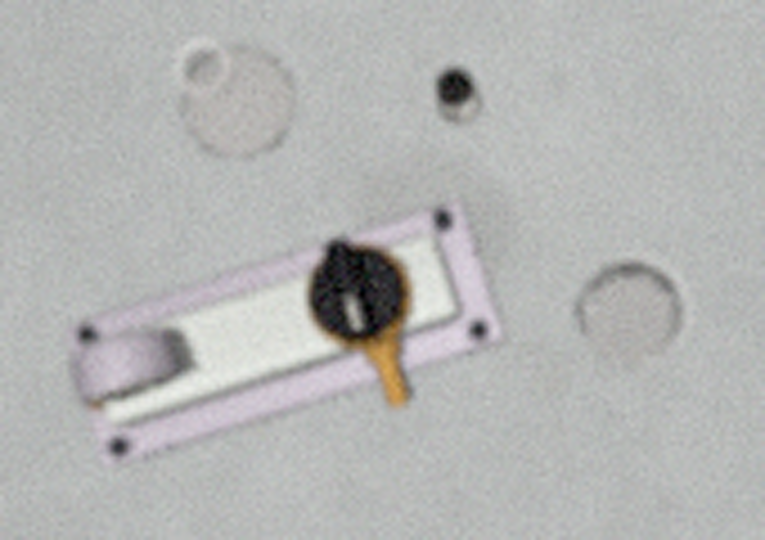

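```bash
cat >> h.py <<'E'
def R(a): # tool down, jaw axis y at world angle a
    y=np.array([np.cos(a),np.sin(a),0]); z=np.array([0,0,-1.]); return np.column_stack([np.cross(y,z),y,z])
E
python3 - <<'E'
from h import *
import pickle
t=pickle.load(open("top.pkl","rb"))
C=[ray(t,(170+x/4.5,180+y/4.5),8)[:2] for x,y in [(75,325),(460,200),(500,340),(110,465)]]
print(np.round(C,1)); d=(C[0]-C[1])+(C[3]-C[2]); a=np.arctan2(d[1],d[0]); 
yv=d/np.linalg.norm(d); print("a",a,"len",np.linalg.norm(C[0]-C[1]),np.linalg.norm(C[1]-C[2]))
print("plate centre",np.mean(C,0),"minus 50y?",np.mean(C,0)-50*yv, "gauge-based",ray(t,(199,261),80)[:2]-118*yv)
for b in (a,a-np.pi,a+np.pi):
  for p,da in(((488,83,230),0),((488,83,89),0),((488,83,89),-1.35)):
    q=arm.inverse_kinematics(p,R(b+da)); print(b+da,None if q is None else np.round(q,2))
E
```

```text
[[475.6 245.4]
 [542.3  38.8]
 [467.5  17.3]
 [401.6 223.9]]
a 1.8812368623168654 len 217.11067942085558 77.77354761645363
plate centre [471.74970607 131.36092781] minus 50y? [487.02361325  83.75097339] gauge-based [487.39448242  83.95878626]
1.8812368623168654 [ 0.17  0.2  -0.07  1.3   0.   -0.14]
1.8812368623168654 [ 0.17  0.28 -0.33  0.95  0.   -0.14]
0.5312368623168653 [ 0.17  0.28 -0.33  0.95  0.    1.21]
-1.2603557912729277 [ 0.17  0.2  -0.07  1.3   0.    3.  ]
-1.2603557912729277 [ 0.17  0.28 -0.33  0.95  0.    3.  ]
-2.610355791272928 [ 0.17  0.28 -0.33  0.95  0.   -1.93]
5.0228295159066585 [ 0.17  0.2  -0.07  1.3   0.    3.  ]
5.0228295159066585 [ 0.17  0.28 -0.33  0.95  0.    3.  ]
3.6728295159066584 [ 0.17  0.28 -0.33  0.95  0.   -1.93]
```

Run:
```python
from h import *
import pickle
arm.movep([487,84,225],R(1.88))
c=arm.capture("wrist"); pickle.dump(c,open("w.pkl","wb"))
print(np.round(c["pose"],2).tolist(),arm.get_clock(),c["fovy"])
for p in [(487,84,112),(487,84,76)]: print(proj(c,p))
cv2.imwrite("pics/w1.png",cv2.resize(cv2.convertScaleAbs(c["pixels"],alpha=1.4),(784,588)))
```

```text
[[-0.31, 0.91, 0.28, 415.33], [0.95, 0.29, 0.09, 61.68], [-0.0, 0.3, -0.96, 359.39], [0.0, 0.0, 0.0, 1.0]] 1.8833 67.96877818640806
[279.44933355 208.12855477]
[279.53868315 197.01165802]
```

View pics/w1.png

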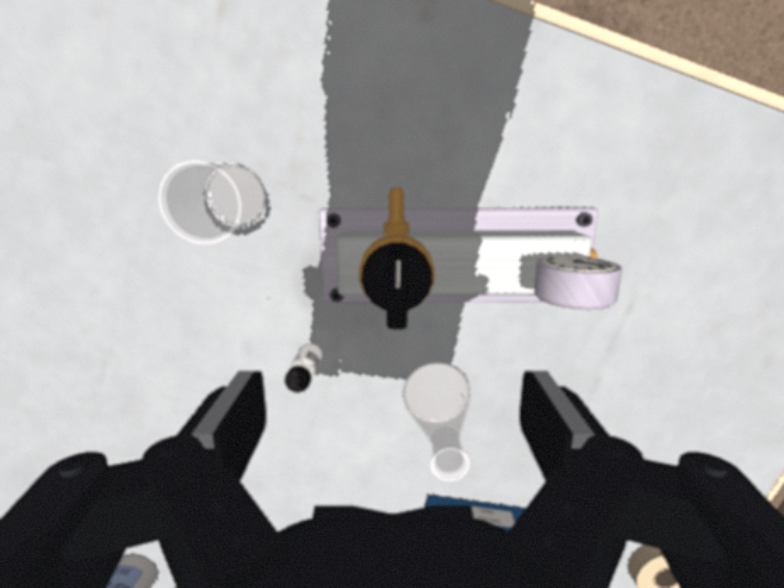

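The wrist picture shows the knob skirt centre at (397,274) in the enlarged picture, with the bar vertical along its column, squarely between the jaws. The glassware is clear of the fingers.

Run:
```python
from h import *
import pickle
c=pickle.load(open("w.pkl","rb"))
print("skirt",ray(c,(397/1.4,274/1.4),76),"bar mark",ray(c,(398/1.4,275/1.4),112), "bar far end",ray(c,(397/1.4,327/1.4),112))
a,b=ray(c,(335/1.4,209/1.4),8),ray(c,(590/1.4,208/1.4),8); print(np.arctan2(*(b-a)[1::-1]))
p=ray(c,(397.5/1.4,274/1.4),76)[:2]; yv=np.array([np.cos(1.88),np.sin(1.88)]); xv=np.array([yv[1],-yv[0]])
P=(p+np.array([487.2,83.9])+ray(c,(397/1.4,327/1.4),112)[:2]-23*xv)/3
P=P-yv*((P-p)@yv)*0.7; print("use",P)
```

```text
skirt [484.64434604  87.22256303  76.        ] bar mark [476.23513078  84.72271217 112.        ] bar far end [507.48848174  94.23713706 112.        ]
1.8851195329187935
use [485.42701605  87.31206013]
```

Run:
```python
from h import *
P=[485.6,87.3]; r=R(1.883)
arm.move_linear(P+[135],r,v=150)
print("stop",arm.move_linear(P+[89],v=60,stop_force=8), arm.get_tool_pos(),arm.get_contact_force().round(2) if hasattr(arm.get_contact_force(),'round') else arm.get_contact_force())
print("T0",arm.get_torque())
arm.grab(45); arm.sleep(.3)
print(arm.get_opening(),arm.get_opening()*85,"F",arm.get_contact_force(),"T",arm.get_torque(),arm.get_tool_pos(),np.round(arm.get_joint_positions(),4),arm.get_clock())
```

```text
stop False [485.79248897  87.33722409  89.26085477] [-0.41 -0.51 -0.54]
T0 [ 0.0154736  -0.00077135  0.01871686]
0.1481977080675514 12.596805185741868 F [ 1.57718979 -2.75046694  4.40236187] T [-0.5822659  -0.12948159  0.10422471] [485.74978532  87.22247678  89.13644077] [ 1.778e-01  2.809e-01 -3.380e-01  9.516e-01 -2.000e-04 -1.343e-01] 4.5083
```

```bash
cat >> h.py <<'E'
def step(q0,a,t=.15):
    q=np.array(q0); q[5]+=a; arm.move_joints(list(q)); arm.sleep(t)
    T=np.mean([np.array(arm.get_torque()) for _ in range(3)],0); F=np.array(arm.get_contact_force()); j=arm.get_joint_positions()
    print(f"{a:.3f} act {j[5]-q0[5]:.4f} T {T.round(3)} F {F.round(1)} tau6 {arm.get_tau()[5]:.3f} t {arm.get_clock():.2f}",flush=True); return T[2]
E
python3 - <<'E'
from h import *
import json
q0=[float(v) for v in arm.get_joint_positions()]; json.dump(q0,open("q0.json","w"))
for a in (.0,.2,.36,.40,.44,.48): step(q0,a)
E
```

```text
0.000 act -0.0000 T [-0.476 -0.062  0.067] F [ 1.  -1.6  2.4] tau6 0.085 t 4.91
0.200 act 0.1966 T [0.852 0.151 0.005] F [-0.1  3.4  3.6] tau6 -0.056 t 5.37
0.360 act 0.3576 T [ 1.372  0.143 -0.057] F [-0.9  6.2  2.5] tau6 -0.034 t 5.79
0.400 act 0.3976 T [ 1.492  0.145 -0.037] F [-0.7  7.   1.4] tau6 -0.041 t 6.19
0.440 act 0.4376 T [ 1.608  0.185 -0.085] F [-0.1  6.6  2.4] tau6 -0.040 t 6.59
0.480 act 0.4776 T [ 1.76   0.148 -0.049] F [-0.8  8.6  2.6] tau6 -0.038 t 6.99
```

Run:
```python
from h import *
print(arm.get_tcp_rot(),arm.get_tool_pos(),arm.get_opening())
print([round(float(arm.get_torque()[2]),3) for _ in range(6)])
c=arm.capture("wrist"); cv2.imwrite("pics/w2.png",cv2.convertScaleAbs(c["pixels"],alpha=1.6))
```

```text
[[-9.86436241e-01  1.64144771e-01  1.92708109e-04]
 [ 1.64144871e-01  9.86435027e-01  1.54883528e-03]
 [ 6.41391831e-05  1.55945930e-03 -9.99998782e-01]] [485.67925648  88.03862709  89.12933402] 0.1462273709989197
[-0.049, -0.049, -0.049, -0.049, -0.049, -0.049]
```

View pics/w2.png

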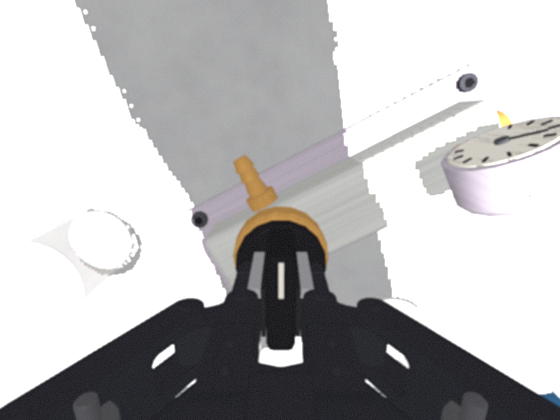

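The bar (mark at (281,280)) has turned with the jaws. I'll shift slightly to relieve the side load, then feel for the seat.

Run:
```python
from h import *
import json
p=np.array(arm.get_tool_pos()); y=np.array(arm.get_tcp_rot())[:,1]
print(arm.move_linear(list(p+[0,.6,-.1]),R(np.arctan2(y[1],y[0])),v=20)); arm.sleep(.2)
q=[float(v) for v in arm.get_joint_positions()]; off=q[5]-json.load(open("q0.json"))[5]; print("knob≈",off,"F",arm.get_contact_force())
json.dump([q,off],open("q1.json","w"))
h=[]
for i in range(1,10):
    h.append(step(q,.025*i,.1))
    if len(h)>3 and abs(h[-1]-np.median(h[:-1][-6:]))>.07: print("RISE");break
```

```text
False
knob≈ 0.47746326579775744 F [-1.2202359  -1.66047865  5.15560143]
0.025 act 0.0238 T [0.363 0.085 0.018] F [-0.5  1.7  4.6] tau6 -0.015 t 7.84
0.050 act 0.0491 T [ 0.505  0.042 -0.018] F [-0.3  2.8  4.3] tau6 -0.028 t 8.19
0.075 act 0.0742 T [ 0.702  0.021 -0.045] F [0.2 3.1 4.2] tau6 -0.028 t 8.54
0.100 act 0.0992 T [ 0.966  0.009 -0.019] F [-0.3  4.8  3.8] tau6 -0.025 t 8.89
0.125 act 0.1241 T [ 1.147 -0.073 -0.103] F [-0.1  5.6  3.4] tau6 -0.035 t 9.24
RISE
```

```bash
cat >> h.py <<'E'
def step2(q0,a):
    q=np.array(q0); q[5]+=a; arm.move_joints(list(q)); S=[]
    for _ in range(6): arm.sleep(.03); S.append([arm.get_torque()[2],arm.get_tau()[5],arm.get_contact_force()[1]])
    S=np.array(S); m=S.mean(0); print(f"{a:.3f} act {arm.get_joint_positions()[5]-q0[5]:.4f} Tz {m[0]:.3f}±{S[:,0].std():.3f} tau6 {m[1]:.4f}±{S[:,1].std():.4f} Fy {m[2]:.1f} t {arm.get_clock():.2f}",flush=True); return m
E
python3 - <<'E'
from h import *
import json
q,off=json.load(open("q1.json"))
h=[]
for i in range(6,18):
    m=step2(q,.025*i); h.append(m)
    if m[2]>14: print("side");break
    if len(h)>2:
        b=np.median(h[:-1],0)
        if m[0]-b[0]>.1 or m[1]-b[1]>.08: print("RISE");break
E
```

```text
0.150 act 0.1490 Tz -0.040±0.029 tau6 -0.0295±0.0248 Fy 5.7 t 9.69
0.175 act 0.1741 Tz -0.035±0.021 tau6 -0.0287±0.0248 Fy 5.8 t 10.14
0.200 act 0.1990 Tz -0.038±0.030 tau6 -0.0280±0.0248 Fy 6.2 t 10.59
0.225 act 0.2240 Tz -0.048±0.027 tau6 -0.0272±0.0248 Fy 6.8 t 11.04
0.250 act 0.2490 Tz -0.058±0.028 tau6 -0.0265±0.0247 Fy 6.8 t 11.49
0.275 act 0.2740 Tz -0.043±0.022 tau6 -0.0258±0.0248 Fy 7.3 t 11.94
0.300 act 0.2990 Tz -0.043±0.031 tau6 -0.0252±0.0248 Fy 7.7 t 12.39
0.325 act 0.3240 Tz -0.044±0.027 tau6 -0.0245±0.0248 Fy 8.0 t 12.84
0.350 act 0.3490 Tz -0.031±0.026 tau6 -0.0238±0.0248 Fy 8.4 t 13.29
0.375 act 0.3740 Tz -0.034±0.013 tau6 -0.0232±0.0248 Fy 8.8 t 13.74
0.400 act 0.3990 Tz -0.041±0.035 tau6 -0.0226±0.0248 Fy 8.8 t 14.19
0.425 act 0.4241 Tz -0.050±0.021 tau6 -0.0220±0.0248 Fy 9.5 t 14.64
```

Steady and free so far, with the knob at about 0.90. Carrying on.

Run:
```python
from h import *
import json
q,off=json.load(open("q1.json"))
for i in range(0,24):
    m=step2(q,.445+.02*i)
    if m[2]>16: print("side");break
    if m[0]>.03 or m[1]>.03: print("RISE");break
```

```text
0.445 act 0.4440 Tz -0.039±0.038 tau6 -0.0256±0.0194 Fy 9.3 t 15.09
0.465 act 0.4641 Tz -0.039±0.038 tau6 -0.0252±0.0194 Fy 10.0 t 15.54
0.485 act 0.4840 Tz -0.047±0.012 tau6 -0.0247±0.0194 Fy 10.1 t 15.99
0.505 act 0.5040 Tz -0.016±0.022 tau6 -0.0242±0.0194 Fy 10.3 t 16.44
0.525 act 0.5240 Tz -0.047±0.013 tau6 -0.0238±0.0194 Fy 11.2 t 16.89
0.545 act 0.5440 Tz -0.049±0.027 tau6 -0.0234±0.0194 Fy 11.1 t 17.34
0.565 act 0.5640 Tz -0.024±0.021 tau6 -0.0229±0.0194 Fy 11.1 t 17.79
0.585 act 0.5840 Tz -0.055±0.034 tau6 -0.0225±0.0194 Fy 11.1 t 18.24
0.605 act 0.6040 Tz -0.049±0.030 tau6 -0.0221±0.0194 Fy 11.6 t 18.69
0.625 act 0.6240 Tz -0.028±0.027 tau6 -0.0217±0.0194 Fy 12.1 t 19.14
0.645 act 0.6440 Tz -0.022±0.038 tau6 -0.0213±0.0194 Fy 11.8 t 19.59
0.665 act 0.6641 Tz -0.019±0.025 tau6 -0.0209±0.0194 Fy 12.1 t 20.04
0.685 act 0.6841 Tz -0.022±0.025 tau6 -0.0206±0.0194 Fy 12.1 t 20.49
0.705 act 0.7040 Tz -0.011±0.027 tau6 -0.0202±0.0194 Fy 12.8 t 20.94
0.725 act 0.7240 Tz -0.031±0.021 tau6 -0.0199±0.0194 Fy 12.9 t 21.39
0.745 act 0.7440 Tz -0.049±0.022 tau6 -0.0195±0.0194 Fy 13.1 t 21.84
0.765 act 0.7640 Tz -0.042±0.022 tau6 -0.0033±0.0196 Fy 13.0 t 22.29
0.785 act 0.7840 Tz 0.025±0.025 tau6 0.0268±0.0196 Fy 13.2 t 22.74
0.805 act 0.8040 Tz 0.053±0.032 tau6 0.0625±0.0196 Fy 13.7 t 23.19
RISE
```

The seat is felt at about 1.24 rad: both torques climb together. A gentle nip now.

Run:
```python
from h import *
import json
q,off=json.load(open("q1.json"))
for a in (.82,.835,.85,.865,.88):
    m=step2(q,a)
    if max(m[0],m[1])>.155: break
```

```text
0.820 act 0.8189 Tz 0.073±0.019 tau6 0.0880±0.0142 Fy 13.4 t 23.64
0.835 act 0.8339 Tz 0.097±0.018 tau6 0.1182±0.0142 Fy 13.6 t 24.09
0.850 act 0.8489 Tz 0.140±0.022 tau6 0.1494±0.0142 Fy 13.5 t 24.54
0.865 act 0.8638 Tz 0.169±0.031 tau6 0.1813±0.0142 Fy 13.9 t 24.99
```

Run:
```python
from h import *
f=lambda:(np.round(arm.get_contact_force(),1),np.round(arm.get_torque(),3),round(float(arm.get_tau()[5]),3))
print(f(),np.round(arm.get_tool_pos(),2))
for _ in range(2):
    F=np.array(arm.get_contact_force()); d=np.clip(np.array([F[0],F[1],0])*.06,-1,1)
    arm.move_linear(list(np.array(arm.get_tool_pos())+d),v=10); arm.sleep(.15); print(d,f(),np.round(arm.get_tool_pos(),2))
```

```text
(array([ 6.4, 14. , -2.8]), array([ 2.942, -1.389,  0.205]), 0.171) [486.57  89.43  89.16]
[0.38511332 0.83819264 0.        ] (array([-1.4, -2.3,  4.6]), array([-0.474,  0.265,  0.256]), 0.214) [486.73  89.72  89.09]
[-0.0816337  -0.14096863  0.        ] (array([0.4, 3.5, 3.3]), array([ 0.702, -0.097,  0.26 ]), 0.259) [486.69  89.63  89.1 ]
```

Side load relieved; torque is about 0.26 N m, below the damage level. Releasing and retreating.

Run:
```python
from h import *
arm.ungrasp(); arm.sleep(.2); print(arm.get_opening(),arm.get_contact_force(),arm.get_torque())
p=np.array(arm.get_tool_pos()); arm.move_linear(list(p+[0,0,136]),v=120)
c=arm.capture("wrist"); cv2.imwrite("pics/w3.png",cv2.convertScaleAbs(c["pixels"],alpha=1.4))
print(arm.get_clock(),arm.get_joint_positions()[5],arm.get_contact_force())
```

```text
1.0018376053886944 [ 0.91870941 -1.14297135  0.40590346] [-0.01271129  0.02038428 -0.0373229 ]
28.1667 1.2104503038982022 [-0.08957214 -0.10757875  0.21347757]
```

View pics/w3.png

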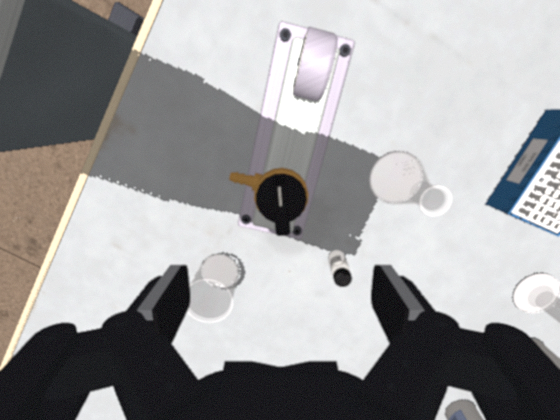

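The knob is released, with the centre mark at about (280,197), and the beaker, flask and vial are standing where they were. The bar lies a little counter-clockwise of the tool axis, so I'll measure how much.

Run:
```python
from h import *
import pickle
def ang(c,box,name):
    g=c["pixels"].min(2).astype(float); x0,x1,y0,y1=box; s=g[y0:y1,x0:x1]
    # mark: weighted moments of bright pixels in world plane z=112
    w=np.clip(s-40,0,None); yy,xx=np.nonzero(w); W=w[yy,xx]
    P=np.array([ray(c,(x0+x,y0+y),112)[:2] for x,y in zip(xx,yy)])
    m=np.average(P,0,W); C=np.cov(P.T,aweights=W); l,v=np.linalg.eigh(C); d=v[:,1]
    r=np.array(c["tool"]); tx=np.arctan2(r[1,0],r[0,0]); 
    a=np.arctan2(d[1],d[0]); print(name,"mark",m.round(1),"n",len(W),"sd",np.sqrt(l).round(1),"ang",round(a%np.pi,3),"tool x ang",round(tx%np.pi,3))
c=arm.capture("wrist"); c["tool"]=arm.get_tcp_rot(); pickle.dump(c,open("w3.pkl","wb"))
ang(c,(272,290,182,212),"now")
w=pickle.load(open("w.pkl","rb")); w["tool"]=R(1.88); ang(w,(276,292,182,210),"start")
print("cam",np.array(c["pose"])[:3,:3].round(3).tolist())
a=c["pixels"][165:245,240:325]; b=w["pixels"][165:245,240:325]
cv2.imwrite("pics/cmp.png",cv2.convertScaleAbs(cv2.resize(np.hstack([b,a]),None,fx=4.5,fy=4.5,interpolation=cv2.INTER_CUBIC),alpha=2))
```

```text
now mark [480.4  98.5] n 94 sd [0.8 4.6] ang 2.194 tool x ang 2.114
start mark [475.4  84.2] n 94 sd [0.8 4.6] ang 0.285 tool x ang 0.309
cam [[0.856, 0.494, 0.152], [0.517, -0.818, -0.253], [-0.001, 0.295, -0.955]]
```

View pics/cmp.png

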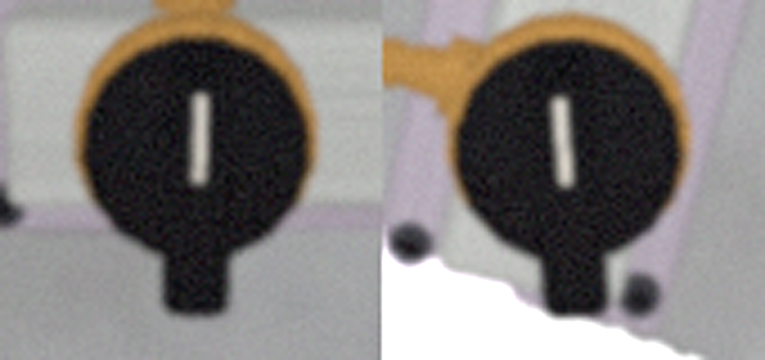

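Run:
```python
from h import *
c=pickle=None
c=arm.capture("wrist")
for n,p in (("beaker rim",(480.7,-50.5,70)),("flask base",(597.5,163.7,0)),("vial top",(592.5,38.8,56))): print(n,proj(c,p).round())
print(arm.get_contact_force(),arm.get_clock()); arm.hand_in()
```

```text
beaker rim [208. 302.]
flask base [395. 176.]
vial top [339. 280.]
[-0.57770275 -0.53518253 -0.38276572] 28.2667
the job is handed in; nothing more can be done
```

I broke the knob loose, turned it clockwise until it met its seat, nipped it gently shut and let go. The job was handed in at about 28 s of the 58 s allowed. No verdict is reported.

**Turning and seat:** I gripped the bar at 45 N and twisted it loose in short moves. It then turned freely until both torque readings climbed together, with the wrist turned about 1.24 rad. I stopped the nip at about 0.18 N m, roughly 0.20 above the free-turning reading. Easing the side load before letting go raised it to about 0.26 N m, roughly 0.28 above. That is past the 0.08 for properly shut and under the 0.45 that does damage.

**After release:** The last picture puts the knob at about 1.26 rad, some 0.08 rad behind the gripper. I put this down to twist in the grip plus a small spring-back on release. My estimate is that it still sits on the seat, or about 0.03 rad past first contact. The picture is only good to about 0.02 rad, and I did not grip it again to check.

**Glassware and side load:** The beaker, flask and vial appear within a few pixels of where the first pictures put them, all standing. My first position for the knob was 1–2 mm off, so the side force on the gripper reached about 15 N. I relieved that before opening the gripper. The arm was clear of everything at hand-in.

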